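# Close the letter box's tuck flap on the hall console

## Task

Close the wooden letter box on the hall console: fold its springy flap over with your fingertips, hold it down, and push it by its ledge towards the brass lip until it is fully home, so that its edge is tucked under the lip and the flap stays shut when you let go. Push gently, do not pinch or grip the flap, leave all the other things where they are, and take the hand away at the end.

Things in the scene. Friction and masses are not known exactly. Their poses are not given: they have to be found in the camera images.
- letter_box: Dark wooden letter box, an open tray 190 (its x) x 160 (its y) x 45 mm high, fastened to the console table. Origin: centre of its underside on the table. The flap is hinged along its -y side and folds over towards its +y side, where the brass lip is. Before and during the job nothing stands within 60 mm of the box's -y side.
- flap (a joint): Fold angle of the flap in rad: 0 = lying flat over the tray (stop), 1.57 = standing upright, 1.9 = leaning back away from the lip (stop). The flap is a light wooden board 174 mm wide (along the box's x), 4 mm thick, reaching 110 mm from the hinge axis to its free edge. A weak spring (0.06 N m/rad about 1.5 rad, 0.035 N m of friction) makes it stand up again when it is let go; folding it takes about 2 N at the ledge.
- carriage (a joint): How far the flap with its hinge rod has been slid towards the lip (along the box's +y) in its slotted hinge, in m: 0 = drawn back, 0.022 = fully home (stop). It slides with 3 N of friction and stays where left, whatever the fold angle. Drawn back, the lying flap's edge is 9 mm short of the lip; home, it is 13 mm under it.
- hinge_mid (a point): Middle of the hinge axis, which is parallel to the box's x, 47 mm above the table (2 mm above the box's walls). Its frame is that of the box. A brass hinge rod of 8 mm diameter runs along it.
- flap_edge (a point): Middle of the flap's free edge, 110 mm from the hinge axis, at half the flap's thickness. Its y axis points from the hinge to the free edge, its z axis out of the outer face (up when the flap lies flat; away from the lip when it stands).
- ledge_foot (a point): Point on the flap's outer face, 70 mm from the hinge axis and half-way along the flap's width, at the foot of the thumb ledge: a bar glued on the outer face, 100 mm long (box's x), 8 mm high, covering 70 to 82 mm from the hinge axis. A fingertip laid on the flap on the hinge side of the ledge can push the ledge. Axes as flap_edge.
- lip_edge (a point): Middle of the lower inner edge of the lip: a fixed brass strip 190 mm long (box's x), 3 mm thick, 31 mm deep, over the box's +y wall. Its underside is 55 mm above the table; the lying flap's top is 49 mm above the table, so the flap (not its ledge) slips under with 6 mm to spare.
- key_tag_mid (a point): Bystander, loose, to be left alone: small wooden key tag, 55 x 24 x 8 mm, lying in the letter box's tray. Point at its centre.
- candle_jar_mid (a point): Bystander, loose, to be left alone: amber candle jar, 60 mm across, 70 mm tall, standing beyond the lip side of the letter box. Point at its centre.
- glasses_case_mid (a point): Bystander, loose, to be left alone: grey spectacle case, 60 x 155 x 38 mm, beside the far end of the letter box. Point at its centre.
- owl_mid (a point): Bystander, loose, to be left alone: yellow ceramic owl, 110 mm across, 155 mm tall. Point at its centre.
- blue_bird_mid (a point): Bystander, loose, to be left alone: small blue ceramic bird, 68 mm across, 88 mm tall. Point at its centre.
- brass_bowl_mid (a point): Bystander, loose, to be left alone: shallow brass bowl, 150 mm across, 35 mm high. Point at its centre.
- mug_mid (a point): Bystander, loose, to be left alone: white mug, 80 mm across, 90 mm tall. Point at its centre.

How it is judged (in metres and radians):
At the end, for the whole second after the job is handed in: The flap lies folded over (less than 0.095 rad), slid to within 5 mm of fully home, with its edge at least 7 mm in under the lip and below the lip's underside, staying so with the hand away; every bystander within 30 mm of where it stood (value of joint flap below 0.095 rad and value of joint carriage above 0.017 m and y of flap_edge in the frame of lip_edge above 0.007 m and z of flap_edge in the frame of lip_edge below 0 m and distance of each of key_tag_mid, candle_jar_mid, glasses_case_mid, owl_mid, blue_bird_mid, brass_bowl_mid, mug_mid from where it was at the start of the episode below 0.03 m); the robot touches nothing.
It fails at once if a bystander is pushed, lifted or carried more than 30 mm (distance of any of key_tag_mid, candle_jar_mid, glasses_case_mid, owl_mid, blue_bird_mid, brass_bowl_mid, mug_mid from where it was at the start of the episode above 0.03 m).
It fails at once if the flap is pinched, gripped or shoved hard (fingers press on it with more than 35 N) (contact force between the fingers and flap above 35 N).
It also fails if it takes over 38 s, if anything falls off the work surface, if the arm or the gripper's body presses on something with over 40 N, if the wrist force passes 120 N, or if a joint passes its speed limit or range.

## Robot

A 6-joint arm with a two-finger parallel gripper is mounted at the origin on the work surface. World frame = base frame: x ahead of the robot, y to its left, z up, the work surface at z = 0. Lengths are in m, angles in degrees, forces in N, time in s.
With the tool pointing down it reaches from about 0.3 to 0.95 m from the base axis. Payload 3.1 kg.
Tool frame: the origin (TCP) lies midway between the tips of the shut fingers; the grasp point (between the pads) lies ctrl.grasp_offset behind it (ctrl.grasp_offset is the distance from the TCP to the grasp point, in m); z points along the fingers, y is the line along which they close (so a half turn about z gives the same grasp; the last joint's range is limited). The gripper opens to 85 mm and grips with 20 to 120 N. Pads are 22 mm wide; open, the fingers measure 114 mm over their backs; the gripper's body (76 mm by 85 mm) begins 54 mm behind the grasp point. The pads swing forward as they close: fully open they stand 13 mm farther back than shut.
Start: joints at [-80.999, 17.653, 93.61, -0, 68.738, -3.994], TCP at [0.141, -0.609, 0.205] pointing down, gripper open.
Joint ranges: [-175.34, 175.34], [-45.06, 112.39], [2.9, 150.54], [-68.45, 248.45], [3.09, 151.38], [-168.51, 168.51]. Speed limits (degrees/s): [159.86, 159.86, 180, 180, 180, 180].

## Interface

Orientations are given as a 3x3 rotation matrix whose columns are the frame's x, y, z axes.
In Python, from rig import telemetry, vision, job_done, ctrl gives the robot as it stands.
- The arm moves only by the tool apply_moves, never from a script. Its argument "steps" is a list of rows, each a list of 4 numbers: the shift along the tool's x, y, z in m, then the turn about the tool's z in rad. A call has exactly 5 rows; each row is the pose to reach, as a shift and turn from the pose commanded when the call began, along the tool's axes at that moment; what a row does not reach only later rows make up. A row lasts 1/8 s, in which the tool goes at most 62.5 mm and 10.7 degrees, less where a joint would pass 70% of its speed; a pose out of reach is approached as far as the arm can. A call with a gripper value outside its range is refused whole. "gripper" is the finger opening in m, from 0 to 0.0854, set as the call begins (left out, the last holds). The fingers move at their own pace and stop on an object; the grip force is fixed at half the most. Time passes only in rows, so rows that repeat a pose let the fingers close, or fill a call up. It gives the time, the measured TCP pose, the force, the opening and the grip force at its end, in the units of the state.
- telemetry.get_state(): the state, without advancing time (a new reading comes with each control period).
- vision.grab_frame(name): name is "side" or "top" or "wrist"; returns the picture (384x512x3 uint8, red, green, blue); there is no depth.
- vision.calibration(name): a dict with "K" (3x3 intrinsics, pixels), "rvec" (rotation vector, rad) and "tvec" (3), from world to camera coordinates, as OpenCV has them; the wrist camera has in their place "T_tool_cam" (4x4, takes a point from camera to tool coordinates, whose origin is the TCP and whose axes are the flange's). Camera axes: x right, y down, z forward; pixel columns grow to the right and rows downward; lengths in m; the calibration is good to about 2 mm. The wrist camera is an equidistant fisheye: a pixel r from the principal point sees the ray r / f radians off the axis. A picture is of the moment at which its call begins: read the wrist's pose just before it. calibration takes no time and is no camera call.
- job_done(): hands the job in; it is judged then, once.
The state is a dict: "time": time; "qpos": joint angles; "joint_vel": joint speeds; "joint_efforts": joint torques, N m; "ee_pos": TCP position; "orientation": TCP orientation; "contact_force": force on the tool from outside, world axes, zero at the start; "moment": the same for the moment, N m; "opening": opening from 0.0 (shut) to 1.0 (fully open); "grip_force": force on a finger pad.
Only numpy, scipy, OpenCV 4.12 (cv2) and the standard library are available. Lean on these libraries where they do the work, as an engineer would, in place of code of your own. Each camera call takes 0.05 s, during which the arm holds its last target. There are 200 camera calls.

## Working session

There is one attempt and no reset: what is moved stays moved. The work goes in short steps, Python scripts to look and compute and a tool call to move; the robot and the scene stay as the last step left them, time stands still between calls to the robot, and variables do not carry over. Pictures are saved under pics/ and viewed, at most 10 in all, crops included, and the job is handed in when it is done.

Besides the shell and the picture viewer there is one more tool, called after "Call:" by a JSON object that holds its "fn" and its "kwargs". apply_moves: Moves the arm, as the interface text tells. Its arguments: {"type":"object","properties":{"steps":{"type":"array","items":{"type":"array","items":{"type":"number"}}},"gripper":{"type":"number"}},"required":["steps"]}

```bash
mkdir -p pics; ls
python3 - <<'E'
from rig import telemetry, vision, ctrl
import cv2, numpy as np
s=telemetry.get_state(); print(s, ctrl.grasp_offset)
a=[]
for n in("side","top"):
    im=vision.grab_frame(n); cv2.imwrite(f"pics/{n}0.png",im[...,::-1]); c=vision.calibration(n)
    R=cv2.Rodrigues(c["rvec"])[0]; print(n,c["K"].tolist(),"campos",(-R.T@c["tvec"]).round(3),"fwd",R[2].round(3))
E
```

```text
pics
{'time': 0.0, 'qpos': array([-8.09990667e+01,  1.77040784e+01,  9.36883823e+01,  3.96952203e-04,
        6.87379175e+01, -3.99267465e+00]), 'joint_vel': array([-0.06678401,  0.06840378,  0.08503305,  0.11864595, -0.02003352,
       -0.01214429]), 'joint_efforts': array([-1.35456390e-03, -4.15258205e+01, -2.76666927e+01, -4.44863126e-04,
        1.02281920e-02, -5.71194931e-06]), 'ee_pos': array([ 0.14037415, -0.60813674,  0.20356124]), 'orientation': array([[ 9.74395750e-01,  2.24839497e-01, -3.49630405e-04],
       [ 2.24839709e-01, -9.74393170e-01,  2.24851566e-03],
       [ 1.64877653e-04, -2.26955490e-03, -9.99997411e-01]]), 'contact_force': array([0.32107187, 0.77820683, 0.34662604]), 'moment': array([-0.0102384 ,  0.0271722 ,  0.01561595]), 'grip_force': 0.0, 'opening': 0.9989455337910443} 0.0187
side [[398.16202772833407, 0.0, 256.1615790199651], [0.0, 398.16202772833407, 186.39985717429659], [0.0, 0.0, 1.0]] campos [ 0.326 -0.746  1.027] fwd [ 0.209  0.592 -0.778]
top [[372.753591524005, 0.0, 257.3026941631066], [0.0, 372.753591524005, 192.97212296787382], [0.0, 0.0, 1.0]] campos [0.435 0.004 0.997] fwd [ 0.153 -0.009 -0.988]
```

View pics/side0.png

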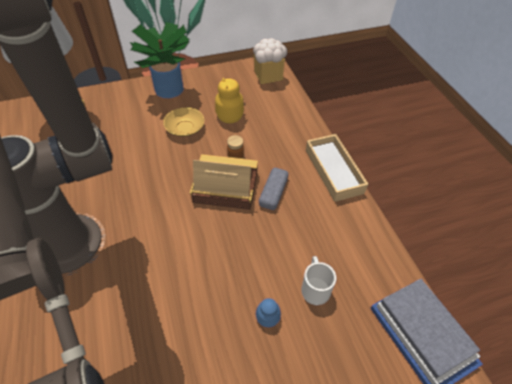

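View pics/top0.png

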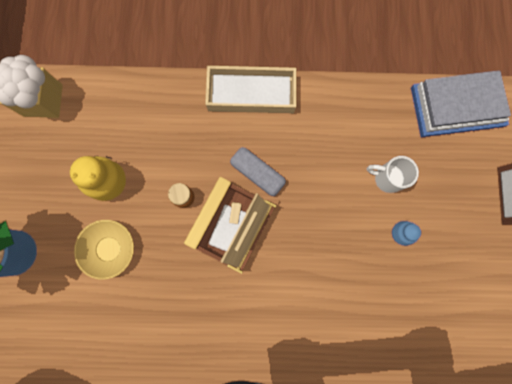

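The side view shows the box at about (225,180) with its flap standing. The top view shows the lip on the left, from (222,180) to (190,243), the flap on the right at about (250,232), and the spectacle case beside the +x end at (258,171). I'll enlarge both views next.

Run:
```python
import cv2, numpy as np
a=cv2.imread("pics/top0.png")[165:285,170:300]; b=cv2.imread("pics/side0.png")[125:225,175:305]
cv2.imwrite("pics/topc.png",cv2.resize(a,None,fx=6,fy=5,interpolation=cv2.INTER_CUBIC)[:600,:800] if 0 else cv2.resize(a,None,fx=5,fy=5,interpolation=cv2.INTER_CUBIC))
cv2.imwrite("pics/sidec.png",cv2.resize(b,None,fx=6,fy=6,interpolation=cv2.INTER_CUBIC))
```

```text
(no output)
```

View pics/topc.png

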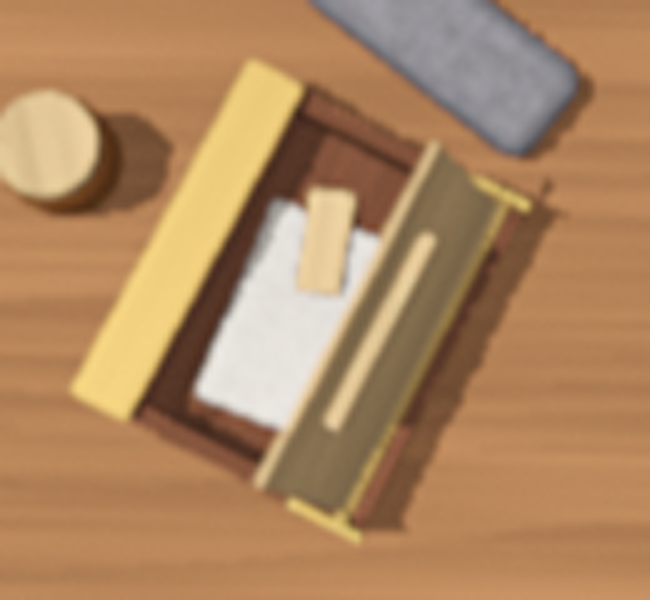

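View pics/sidec.png

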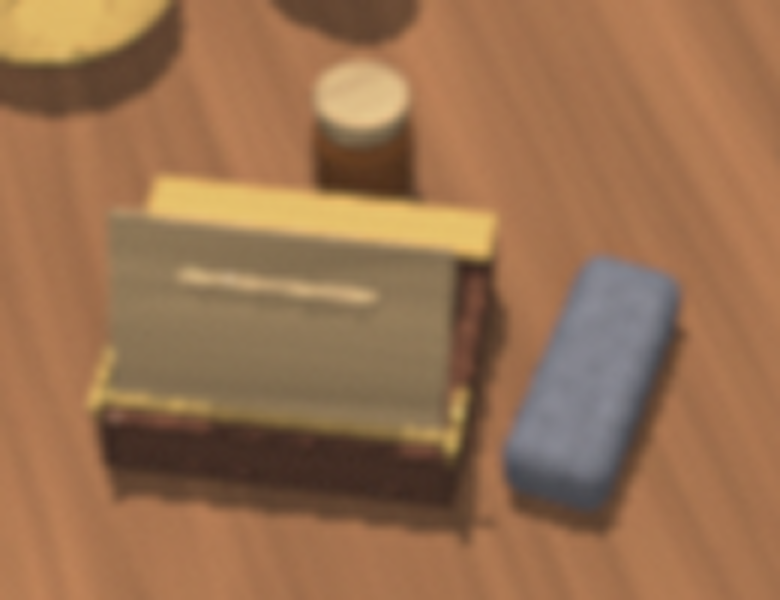

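The top crop shows these points (crop pixels):
- Lip corners at (255,60), (305,88), (130,420) and (72,390).
- Flap edge from (435,145) to (262,488).
- Ledge from (430,237) to (333,428).
- Hinge rod from (505,205) to (350,520).

The side crop shows the flap edge from (110,212) to (450,250), the ledge from (180,273) to (375,295) and the lip's back corners at (155,178) and (497,213). I'll triangulate these.

```bash
cat > h.py <<'E'
import numpy as np, cv2
from rig import telemetry, vision, ctrl
C={n:vision.calibration(n) for n in("side","top")}
off={"top":(170,165,5),"side":(175,125,6)}
def P(n): c=C[n]; return np.c_[cv2.Rodrigues(np.array(c["rvec"]))[0],np.array(c["tvec"]).reshape(3,1)]
def full(n,p): o=off[n]; return np.array([o[0]+(p[0]+.5)/o[2]-.5,o[1]+(p[1]+.5)/o[2]-.5])
def nrm(n,p): return cv2.undistortPoints(np.array(p,float).reshape(1,1,2),np.array(C[n]["K"]),None).ravel()
def tri(t,s):
    X=cv2.triangulatePoints(P("top"),P("side"),nrm("top",full("top",t)),nrm("side",full("side",s))).ravel(); return X[:3]/X[3]
def plane(n,p,z):
    M=P(n); d=M[:,:3].T@np.append(nrm(n,full(n,p)),1); c=-M[:,:3].T@M[:,3]; return c+d*(z-c[2])/d[2]
E
python3 - <<'E'
from h import *
pr={"lip_o+":((253,60),(497,213)),"lip_o-":((72,390),(155,178)),"lip_i+":((305,88),(490,255)),
"edge+":((437,145),(452,250)),"edge-":((262,488),(110,212)),"ledge+":((430,237),(375,295)),"ledge-":((333,428),(180,273)),
"rod+":((503,205),(455,435)),"rod-":((347,520),(97,402))}
D={k:tri(*v) for k,v in pr.items()}
for k,v in D.items(): print(k,v.round(4))
for a in("edge","ledge","rod","lip_o"):
    d=D[a+"+"]-D[a+"-"]; print(a,"len",np.linalg.norm(d).round(4),"yaw of x",np.degrees(np.arctan2(d[1],d[0])).round(2),"mid",((D[a+"+"]+D[a+"-"])/2).round(4))
for k,c in {"lip_o+":(253,60),"lip_i+":(305,88),"lip_i-":(130,420),"lip_o-":(72,390)}.items(): print(k,plane("top",c,.058).round(4))
for k,c in {"rod+":(503,205),"rod-":(347,520)}.items(): print(k,plane("top",c,.047).round(4))
E
```

```text
lip_o+ [0.6214 0.0908 0.0635]
lip_o- [0.4513 0.1749 0.0607]
lip_i+ [0.6081 0.0639 0.0622]
edge+ [ 0.5657 -0.003   0.1524]
edge- [0.4105 0.0713 0.1533]
ledge+ [ 0.526 -0.001  0.13 ]
ledge- [0.4372 0.0415 0.1307]
rod+ [ 0.5536 -0.0387  0.0514]
rod- [0.3888 0.0372 0.0513]
edge len 0.172 yaw of x -25.59 mid [0.4881 0.0341 0.1528]
ledge len 0.0984 yaw of x -25.58 mid [0.4816 0.0203 0.1304]
rod len 0.1814 yaw of x -24.72 mid [ 0.4712 -0.0008  0.0513]
lip_o len 0.1898 yaw of x -26.31 mid [0.5363 0.1329 0.0621]
lip_o+ [0.6202 0.0916 0.058 ]
lip_i+ [0.6063 0.0645 0.058 ]
lip_i- [0.4366 0.146  0.058 ]
lip_o- [0.4507 0.1755 0.058 ]
rod+ [ 0.5498 -0.0382  0.047 ]
rod- [0.3896 0.0372 0.047 ]
```

Geometry from the two views, with box yaw about -25.8°:
- **Axis:** uy is about (0.435, 0.900).
- **Hinge:** the midpoint is about (0.470, -0.001).
- **Flap:** the angle is about 1.2 rad. The hinge-to-edge length measures 109 mm, against 110 mm given.
- **Checks:** hinge to lip is 119 mm as expected. Triangulated heights read about 4 mm high.

I'll go behind the flap with the fingers shut.

Call:
{"fn": "apply_moves", "kwargs": {"steps": [[0.04,-0.045,0,0],[0.08,-0.09,0,0],[0.12,-0.135,0,0],[0.16,-0.18,0,0],[0.2,-0.225,0,0]], "gripper": 0}}

```text
time: 0.72
ee_pos: [0.2853, -0.3428, 0.2044]
orientation: [[0.975, 0.224, 0.0], [0.224, -0.975, 0.0], [0.0, -0.0, -1.0]]
contact_force: [1.4, -0.6, 0.5]
opening: -0.0
grip_force: 0.0
```

Call:
{"fn": "apply_moves", "kwargs": {"steps": [[0.04,-0.045,0,0],[0.08,-0.09,0,0],[0.12,-0.135,0,0],[0.16,-0.18,0,0],[0.2,-0.225,0,0]]}}

```text
time: 1.35
ee_pos: [0.4295, -0.0787, 0.2047]
orientation: [[0.974, 0.225, 0.0], [0.225, -0.974, -0.0], [0.0, 0.0, -1.0]]
contact_force: [0.9, -0.7, 0.3]
opening: -0.002
grip_force: 0.0
```

Call:
{"fn": "apply_moves", "kwargs": {"steps": [[0.01,-0.012,0,-0.18],[0.02,-0.024,0,-0.36],[0.03,-0.036,0,-0.54],[0.04,-0.048,0,-0.72],[0.047,-0.057,0,-0.894]]}}

```text
time: 1.98
ee_pos: [0.4618, -0.0138, 0.2043]
orientation: [[0.429, 0.903, -0.001], [0.903, -0.429, 0.0], [-0.0, -0.001, -1.0]]
contact_force: [0.7, 1.2, 0.9]
opening: -0.001
grip_force: 0.0
```

```bash
cat >> h.py <<'E'
H=np.array([.4697,-.001]); UY=np.array([.435,.900]); UX=np.array([.900,-.435])
def rel():
    s=telemetry.get_state(); p=s["ee_pos"]; d=p[:2]-H; f=s["contact_force"]
    print("t",s["time"],"rel hinge x,y,z(mm)",(1e3*np.array([d@UX,d@UY,p[2]-.047])).round(1),"F box",np.round([f[:2]@UX,f[:2]@UY,f[2]],2),"toolx",s["orientation"][:,0].round(3),"open",round(s["opening"],3))
E
python3 -c "from h import *; rel()"
```

```text
t 1.975 rel hinge x,y,z(mm) [ -1.5 -14.9 157.3] F box [0.09 1.39 0.89] toolx [ 0.429  0.903 -0.   ] open -0.001
```

Call:
{"fn": "apply_moves", "kwargs": {"steps": [[0,0,0.03,0],[0,0,0.06,0],[0,0,0.09,0],[0,0,0.11,0],[0,0,0.119,0]]}}

```text
time: 2.6
ee_pos: [0.4606, -0.0143, 0.0842]
orientation: [[0.435, 0.9, -0.003], [0.9, -0.435, 0.0], [-0.001, -0.003, -1.0]]
contact_force: [0.7, 0.4, 0.5]
opening: -0.003
grip_force: 0.0
```

Run:
```python
from h import *
rel(); a=vision.grab_frame("side")[125:225,175:305,::-1]; b=vision.grab_frame("wrist")[...,::-1]
cv2.imwrite("pics/c1.png",np.hstack([cv2.resize(a,(372,286)),cv2.resize(b,(382,286))]))
```

```text
t 2.6 rel hinge x,y,z(mm) [ -2.5 -15.9  37.2] F box [0.46 0.72 0.49] toolx [ 0.435  0.9   -0.001] open -0.003
```

View pics/c1.png

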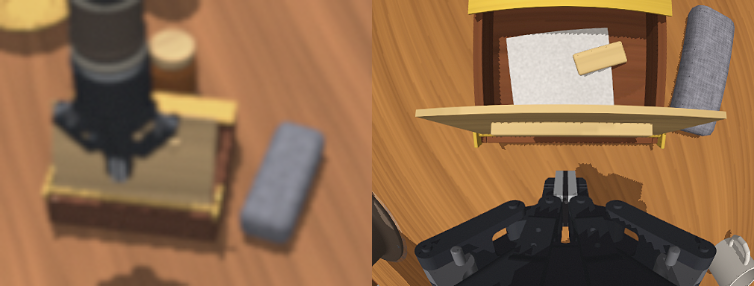

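The side and wrist views show the shut fingertips behind the upright flap, centred on it, with the ledge ahead and clear. I'll move to first contact.

Call:
{"fn": "apply_moves", "kwargs": {"steps": [[0.006,0,0,0],[0.011,0,0,0],[0.015,0,0,0],[0.018,0,0,0],[0.021,0,0,0]]}}

```text
time: 3.32
ee_pos: [0.4713, 0.0047, 0.0859]
orientation: [[0.435, 0.901, 0.0], [0.901, -0.435, -0.0], [0.0, 0.0, -1.0]]
contact_force: [-0.1, -0.1, 0.3]
opening: 0.003
grip_force: 0.0
```

```bash
python3 -c "from h import *; rel()"
```

```text
t 3.325 rel hinge x,y,z(mm) [-1.   5.8 38.9] F box [-0.02 -0.13  0.32] toolx [0.435 0.901 0.   ] open 0.003
```

Call:
{"fn": "apply_moves", "kwargs": {"steps": [[0.005,0,0,0],[0.0097,0,0.001,0],[0.0164,0,0.004,0],[0.0228,0,0.0084,0],[0.0286,0,0.0139,0]]}}

```text
time: 3.95
ee_pos: [0.484, 0.0306, 0.0716]
orientation: [[0.435, 0.901, 0.0], [0.901, -0.435, -0.0], [0.0, 0.0, -1.0]]
contact_force: [-0.5, -0.5, 0.7]
opening: -0.004
grip_force: 0.4
```

Run:
```python
from h import *
rel(); a=vision.grab_frame("top")[165:285,170:300,::-1]; b=vision.grab_frame("wrist")[...,::-1]
cv2.imwrite("pics/c2.png",np.hstack([cv2.resize(a,(390,360)),cv2.resize(b,(400,360))]))
```

```text
t 3.95 rel hinge x,y,z(mm) [-0.8 34.7 24.6] F box [-0.25 -0.63  0.71] toolx [0.435 0.901 0.   ] open -0.004
```

View pics/c2.png

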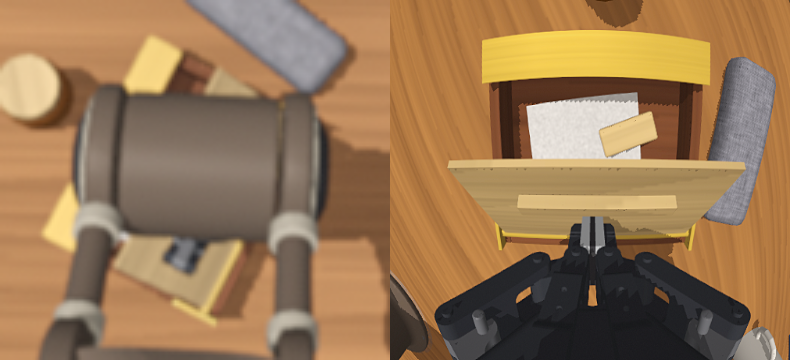

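The wrist view shows the flap partly folded, with the fingertips on its face just short of the ledge, and nothing else has moved. I'll continue folding.

Call:
{"fn": "apply_moves", "kwargs": {"steps": [[0.005,0,0.0065,0],[0.0076,0,0.0115,0],[0.0096,0,0.0168,0],[0.011,0,0.0196,0],[0.011,0,0.0196,0]]}}

```text
time: 4.68
ee_pos: [0.4882, 0.0402, 0.052]
orientation: [[0.435, 0.9, -0.001], [0.9, -0.435, 0.0], [-0.0, -0.001, -1.0]]
contact_force: [0.3, 0.2, -0.4]
opening: -0.003
grip_force: 0.0
```

```bash
python3 -c "from h import *; rel()"
```

```text
t 4.675 rel hinge x,y,z(mm) [-1.2 45.1  5. ] F box [ 0.22  0.28 -0.37] toolx [ 0.435  0.9   -0.   ] open -0.003
```

Call:
{"fn": "apply_moves", "kwargs": {"steps": [[0,0,0.0005,0],[0,0,0.001,0],[0,0,0.0015,0],[0,0,0.0015,0],[0,0,0.0015,0]]}}

```text
time: 5.3
ee_pos: [0.4885, 0.0401, 0.0509]
orientation: [[0.435, 0.9, 0.0], [0.9, -0.435, 0.0], [0.0, 0.0, -1.0]]
contact_force: [0.3, -0.2, 1.1]
opening: -0.003
grip_force: 0.5
```

Run:
```python
from h import *
rel(); b=vision.grab_frame("wrist")[...,::-1]; rel(); 
cv2.imwrite("pics/c3.png",cv2.resize(b,(768,576)))
```

```text
t 5.3 rel hinge x,y,z(mm) [-0.9 45.2  3.9] F box [ 0.35 -0.02  1.1 ] toolx [0.435 0.9   0.   ] open -0.003
t 5.35 rel hinge x,y,z(mm) [-0.9 45.2  3.9] F box [0.12 0.94 1.07] toolx [0.435 0.9   0.   ] open -0.001
```

View pics/c3.png

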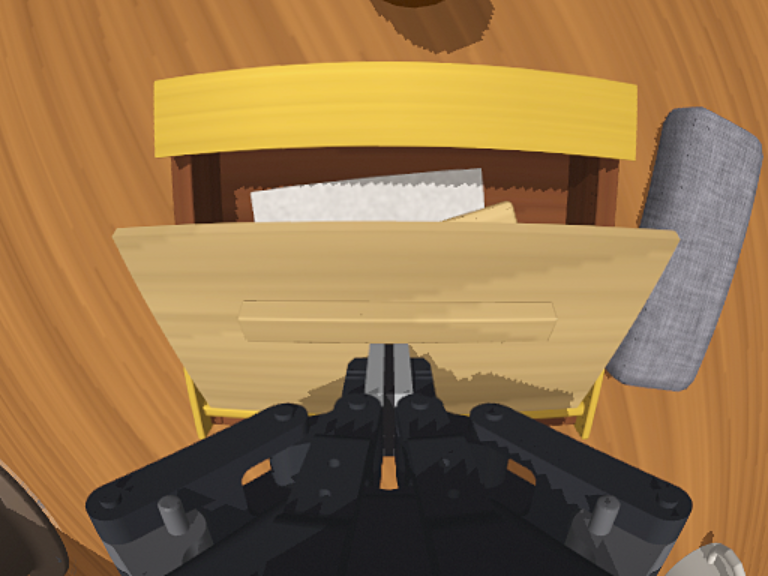

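The view shows the flap edge at (113,231)–(680,236), the ledge foot on row 342 and the fingertips ending near (390,345). The edge looks too wide for a flat flap, so I'll work out its angle from the wrist calibration.

```bash
cat >> h.py <<'E'
W=vision.calibration("wrist"); WK=np.array(W["K"]); T=np.array(W["T_tool_cam"])
def wray(u,v,s):
    R=s["orientation"]; x=(u-WK[0,2])/WK[0,0]; y=(v-WK[1,2])/WK[1,1]; r=np.hypot(x,y)
    d=np.array([np.sin(r)*x/r,np.sin(r)*y/r,np.cos(r)]); return s["ee_pos"]+R@T[:3,3], R@T[:3,:3]@d
def tobox(p): d=p[:2]-H; return 1e3*np.array([d@UX,d@UY,p[2]-.047])
def width(pl,pr,s,w):  # two ray points on a horizontal bar of known length w, same depth
    o,a=wray(*pl,s); _,b=wray(*pr,s); ux=np.append(UX,0)
    # o+k a + w ux = o+m b
    km=np.linalg.lstsq(np.c_[a,-b],-w*ux,rcond=None)[0]; return tobox(o+km[0]*a),tobox(o+km[1]*b)
def wproj(p,s):
    q=T[:3,:3].T@(s["orientation"].T@(p-s["ee_pos"])-T[:3,3]); r=np.hypot(*q[:2]); th=np.arctan2(r,q[2])
    return WK[:2,2]+WK[[0,1],[0,1]]*th*q[:2]/r
E
python3 - <<'E'
from h import *
s=telemetry.get_state(); f=lambda u,v:((u+.5)/1.5-.5,(v+.5)/1.5-.5)
print("T",T.round(3).tolist())
for n,l,r,w in (("edge",(113,231),(680,236),.174),("ledge foot",(246,342),(549,342),.1),("ledge top",(238,302),(557,304),.1),("lip far",(154,82),(636,86),.19),("lip near",(154,158),(636,160),.19),("hingerod",(205,408),(590,408),.178)):
    print(n,*[x.round(1) for x in width(f(*l),f(*r),s,w)])
print("TCP px*1.5",wproj(s["ee_pos"],s)*1.5)
E
```

```text
T [[-0.001, -0.958, -0.288, 0.074], [1.0, -0.0, -0.0, 0.0], [0.0, -0.288, 0.958, -0.169], [0.0, 0.0, 0.0, 1.0]]
edge [-84.5 100.9  56.5] [89.3 99.6 56.7]
ledge foot [-47.7  60.5  44.1] [52.3 60.3 44.2]
ledge top [-47.8  75.3  46.9] [52.1 74.6 47.1]
lip far [-92.6 153.1  11.1] [ 97.2 152.3  10.9]
lip near [-92.7 122.3  12.2] [ 97.2 122.1  12.2]
hingerod [-85.2  10.7   9.8] [92.7 10.1 10.2]
TCP px*1.5 [388.18315199 337.41765011]
```

Run:
```python
from h import *
s=telemetry.get_state(); rel()
def pt(y,z,x=-.9): q=H+(x*UX+y*UY)/1e3; return np.append(q,.047+z/1e3)
for y,z in ((45,4),(50,4),(56,4),(45,27),(50,29),(56,33),(0,0)): print(y,z,(wproj(pt(y,z),s)*1.5).round())
a=vision.grab_frame("side")[135:215,185:275,::-1]; b=vision.grab_frame("wrist")[...,::-1][190:290,190:330]
cv2.imwrite("pics/c4.png",np.hstack([cv2.resize(a,(450,400),interpolation=cv2.INTER_CUBIC)[:, 50:400],cv2.resize(b,(450,400))]))
```

```text
t 5.35 rel hinge x,y,z(mm) [-0.9 45.2  3.9] F box [0.12 0.94 1.07] toolx [0.435 0.9   0.   ] open -0.001
45 4 [388. 338.]
50 4 [388. 327.]
56 4 [388. 313.]
45 27 [388. 363.]
50 29 [388. 353.]
56 33 [388. 342.]
0 0 [388. 423.]
```

View pics/c4.png

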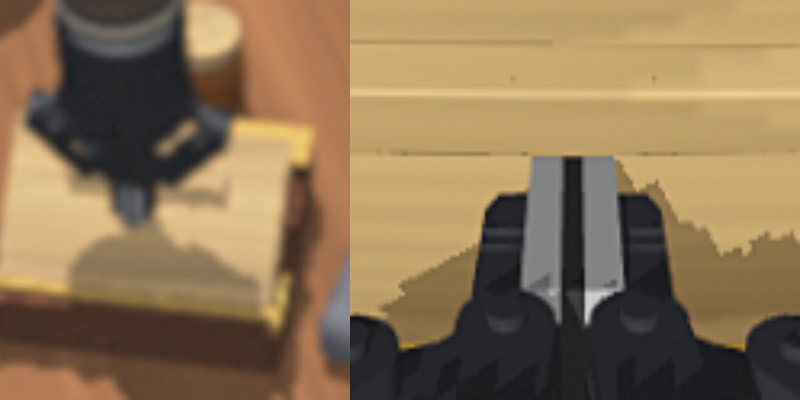

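Run:
```python
from h import *
s=telemetry.get_state()
M=P("side");K=np.array(C["side"]["K"])
def sp(p): q=K@(M[:,:3]@p+M[:,3]); return (q[:2]/q[2]).round(1)
def pt(y,z,x): q=H+(x*UX+y*UY)/1e3; return np.append(q,.047+z/1e3)
for dz in(0,10,20,30): print("c1: tip at TCP+dz",dz,"->",[sp(pt(-15.9+w,37.2+dz,-2.5)).tolist() for w in(-11,0,11)],"  now",[sp(pt(45.2+w,3.9+dz,-.9)).tolist() for w in(-11,0,11)])
print("seen c1 ~(216,187), now ~(221,180)")
# edge etc. in side frame now: flap edge corner expectations for theta
for th in(0.05,.3,.5,.6): print(th,[sp(pt(110*np.cos(th),110*np.sin(th),x)).tolist() for x in(-87,87)])
im=vision.grab_frame("side")[...,::-1]; cv2.imwrite("pics/s5.png",im)
z=cv2.resize(im[140:200,195:255],(600,600),interpolation=cv2.INTER_CUBIC); o=cv2.imread("pics/wrist1.png") 
cv2.imwrite("pics/c5.png",z)
```

```text
c1: tip at TCP+dz 0 -> [[216.3, 194.9], [217.0, 192.0], [217.7, 189.1]]   now [[221.2, 186.2], [221.9, 183.5], [222.5, 180.8]]
c1: tip at TCP+dz 10 -> [[216.1, 192.8], [216.8, 189.9], [217.6, 187.1]]   now [[221.1, 184.2], [221.7, 181.5], [222.4, 178.8]]
c1: tip at TCP+dz 20 -> [[215.9, 190.7], [216.6, 187.8], [217.4, 185.0]]   now [[220.9, 182.1], [221.6, 179.4], [222.2, 176.8]]
c1: tip at TCP+dz 30 -> [[215.7, 188.6], [216.4, 185.7], [217.2, 182.8]]   now [[220.7, 180.1], [221.4, 177.4], [222.1, 174.7]]
seen c1 ~(216,187), now ~(221,180)
0.05 [[199.6, 165.1], [252.2, 171.0]]
0.3 [[198.5, 160.6], [252.1, 166.5]]
0.5 [[197.3, 158.2], [251.8, 164.2]]
0.6 [[196.6, 157.5], [251.5, 163.6]][ WARN:0@0.421] global loadsave.cpp:275 findDecoder imread_('pics/wrist1.png'): can't open/read file: check file path/integrity
```

View pics/c5.png

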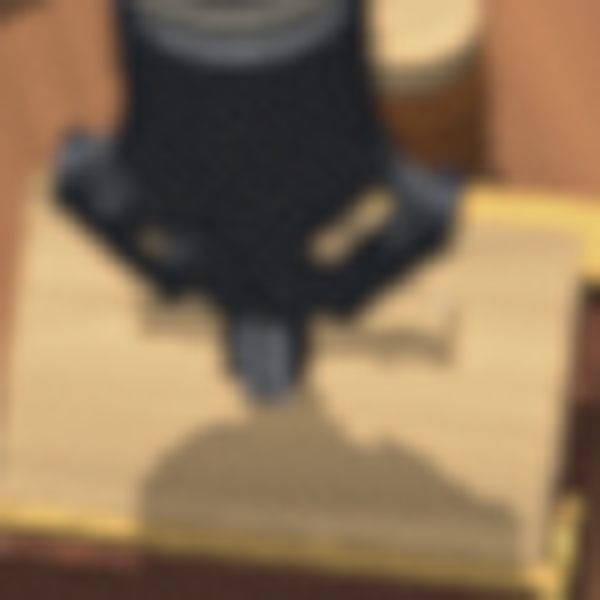

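The free-space and current views agree if the real fingertips end about 29 mm above the reported TCP, with a half-width of about 11 mm. That puts the front corner at box (56, 33), exactly on the flap plane at 0.53 rad, so the flap is only half folded. I'll keep going straight down in small steps, checking force and edge.

Call:
{"fn": "apply_moves", "kwargs": {"steps": [[0,0,0.0025,0],[0,0,0.005,0],[0,0,0.0075,0],[0,0,0.01,0],[0,0,0.01,0]]}}

```text
time: 6.12
ee_pos: [0.4881, 0.04, 0.0404]
orientation: [[0.435, 0.9, -0.001], [0.9, -0.435, -0.0], [-0.0, -0.001, -1.0]]
contact_force: [-0.2, -1.0, 0.4]
opening: -0.0
grip_force: 0.0
```

```bash
cat >> h.py <<'E'
def flap(name=None):
    "edge of the pale flap board in the wrist view: left/right end of the far edge -> box coordinates"
    rel(); s=telemetry.get_state(); im=vision.grab_frame("wrist")
    if name: cv2.imwrite(f"pics/{name}.png",im[...,::-1])
    hsv=cv2.cvtColor(im,cv2.COLOR_RGB2HSV); m=cv2.inRange(hsv,(14,60,150),(24,125,255))
    m[:,:60]=0; m=cv2.morphologyEx(m,cv2.MORPH_OPEN,np.ones((5,5)))
    cs=cv2.findContours(m,cv2.RETR_EXTERNAL,cv2.CHAIN_APPROX_NONE)[0]; c=max(cs,key=cv2.contourArea).reshape(-1,2)
    l=c[np.argmin(c[:,0]+.5*c[:,1])]; r=c[np.argmax(c[:,0]-.5*c[:,1])]
    print("corners",l,r,[x.round(1) for x in width(l+[-.5,0],r+[.5,0],s,.174)])
    return im,m
E
python3 - <<'E'
from h import *
im,m=flap("w6"); print(m.mean())
h=cv2.cvtColor(im,cv2.COLOR_RGB2HSV); print("samples flap",h[180,110],h[180,400],"table",h[300,30],h[60,30],"lip",h[80,250],"wall",h[120,120])
c=cv2.imread("pics/c1.png")[130:200,372+190:372+200].mean(axis=(1,2)); print(c.round().astype(int).tolist())
E
```

```text
t 6.125 rel hinge x,y,z(mm) [-1.3 44.9 -6.6] F box [ 0.25 -1.    0.41] toolx [ 0.435  0.9   -0.   ] open -0.0
corners [ 82 136] [445 136] [array([-85.3, 107.9,  38.4]), array([ 88.6, 108.2,  38.4])]
53.900604248046875
samples flap [ 19 110 208] [ 19 116 200] table [ 15 164 166] [ 14 164 165] lip [ 23 172 234] wall [ 10 166 117]
[180, 180, 181, 179, 165, 100, 72, 58, 56, 57, 56, 54, 58, 71, 82, 113, 119, 118, 118, 118, 119, 120, 120, 121, 122, 123, 123, 123, 124, 123, 124, 123, 124, 124, 124, 123, 123, 123, 123, 124, 110, 83, 84, 85, 85, 85, 85, 81, 81, 81, 81, 80, 81, 81, 79, 77, 78, 78, 77, 77, 78, 76, 74, 74, 72, 91, 125, 116, 89, 71]
```

The TCP is already 6.6 mm below the hinge plane with no resistance, and the flap followed to about 0.36 rad. That confirms the tip offset at about 28 mm. The carriage seems to have slid about 5 mm, so the edge should still clear the lip by about 4 mm.

Call:
{"fn": "apply_moves", "kwargs": {"steps": [[0,0,0.0025,0],[0,0,0.005,0],[0,0,0.0075,0],[0,0,0.01,0],[0,0,0.01,0]]}}

```text
time: 6.8
ee_pos: [0.4883, 0.04, 0.0305]
orientation: [[0.435, 0.901, -0.0], [0.901, -0.435, -0.0], [-0.0, -0.0, -1.0]]
contact_force: [0.1, -0.3, 0.6]
opening: 0.001
grip_force: 0.1
```

Run:
```python
from h import *
im,m=flap("w7")
```

```text
t 6.8 rel hinge x,y,z(mm) [ -1.1  45.  -16.5] F box [ 0.2  -0.2   0.56] toolx [ 0.435  0.901 -0.   ] open 0.001
corners [ 91 123] [437 125] [array([-84.7, 113.3,  19.8]), array([ 89.2, 112.8,  19.8])]
```

Call:
{"fn": "apply_moves", "kwargs": {"steps": [[0,0,0.002,0],[0,0,0.004,0],[0,0,0.006,0],[0,0,0.008,0],[0,0,0.008,0]]}}

```text
time: 7.48
ee_pos: [0.4884, 0.04, 0.0226]
orientation: [[0.435, 0.901, -0.0], [0.901, -0.435, -0.0], [-0.0, -0.0, -1.0]]
contact_force: [0.6, 0.7, 0.2]
opening: 0.001
grip_force: 0.4
```

Run:
```python
from h import *
im,m=flap("w8")
cv2.imwrite("pics/w8v.png",cv2.resize(im[...,::-1],(768,576)))
```

```text
t 7.475 rel hinge x,y,z(mm) [ -1.   45.  -24.4] F box [0.26 0.9  0.2 ] toolx [ 0.435  0.901 -0.   ] open 0.001
corners [100 118] [427 121] [array([-84.9, 115.1,   1.9]), array([ 89. , 114. ,   1.9])]
```

View pics/w8v.png

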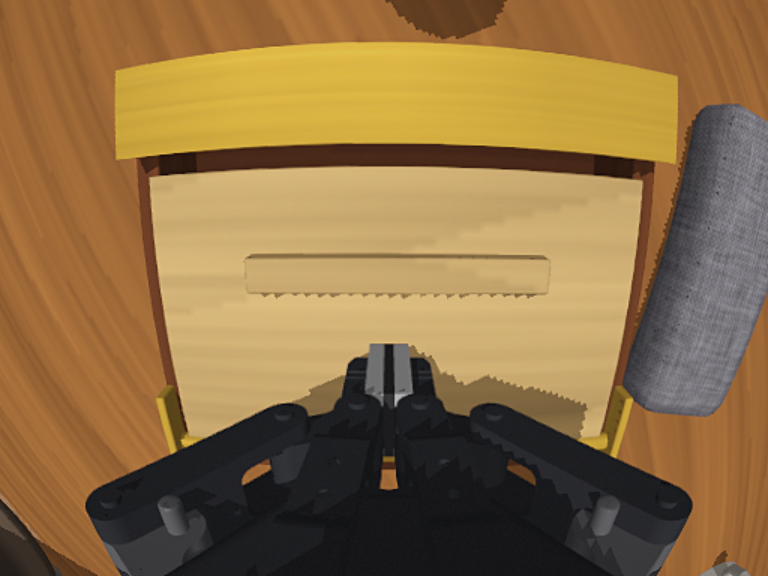

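The flap now lies flat with its edge at row ~170, just short of the lip at rows ~145–160. The ledge's near edge is at row 294 and the fingertips are at row 345, (390,345). I'll work out the gap to the ledge.

Run:
```python
from h import *
s=telemetry.get_state()
def pl(u,v,z): o,d=wray(u/1.5,v/1.5,s); return tobox(o+d*(.047+z/1e3-o[2])/d[2]).round(1)
print("tip z3",pl(390,344,3),"ledge near top z10",pl(390,294,10),"ledge far top",pl(390,258,10),"flap edge z2",pl(390,168,2),"lip near z11",pl(390,144,11),"lip far z11",pl(390,43,11))
```

```text
tip z3 [-0.5 54.3  3. ] ledge near top z10 [-0.5 74.9 10. ] ledge far top [-0.5 86.7 10. ] flap edge z2 [ -0.5 114.2   2. ] lip near z11 [ -0.6 121.7  11. ] lip far z11 [ -0.6 152.8  11. ]
```

Call:
{"fn": "apply_moves", "kwargs": {"steps": [[0.003,0,0,0],[0.006,0,0,0],[0.009,0,0,0],[0.012,0,0,0],[0.012,0,0,0]]}}

```text
time: 8.15
ee_pos: [0.4938, 0.0512, 0.0228]
orientation: [[0.435, 0.901, 0.0], [0.901, -0.435, 0.0], [0.0, 0.0, -1.0]]
contact_force: [-0.4, -0.8, 0.5]
opening: -0.0
grip_force: 0.1
```

Run:
```python
from h import *
im,m=flap("w9")
```

```text
t 8.15 rel hinge x,y,z(mm) [ -1.   57.5 -24.2] F box [-0.   -0.85  0.54] toolx [0.435 0.901 0.   ] open -0.0
corners [102 141] [425 143] [array([-84.8, 115.2,   1.8]), array([ 89. , 114.5,   1.9])]
```

Call:
{"fn": "apply_moves", "kwargs": {"steps": [[0.003,0,0,0],[0.006,0,0,0],[0.009,0,0,0],[0.012,0,0,0],[0.015,0,0,0]]}}

```text
time: 8.82
ee_pos: [0.5001, 0.0643, 0.0227]
orientation: [[0.435, 0.9, -0.0], [0.9, -0.435, -0.0], [-0.001, -0.0, -1.0]]
contact_force: [-2.0, -3.1, 1.0]
opening: 0.001
grip_force: 1.8
```

Run:
```python
from h import *
im,m=flap("w10")
s=telemetry.get_state()
g=cv2.cvtColor(im,cv2.COLOR_RGB2GRAY)[:, 200:225].mean(1).round().astype(int); print(g[60:300:2].tolist())
```

```text
t 8.825 rel hinge x,y,z(mm) [ -1.1  71.9 -24.3] F box [-0.44 -3.65  1.01] toolx [ 0.435  0.9   -0.001] open 0.001
corners [104 161] [423 163] [array([-84.9, 118.8,   1.7]), array([ 89. , 117.9,   1.8])]
[121, 121, 121, 121, 122, 122, 122, 123, 123, 123, 122, 122, 120, 141, 174, 173, 177, 178, 173, 171, 170, 168, 169, 170, 170, 171, 170, 168, 166, 165, 166, 171, 170, 167, 165, 167, 167, 168, 169, 168, 167, 164, 163, 164, 164, 164, 164, 147, 115, 148, 178, 178, 176, 175, 173, 174, 174, 174, 174, 172, 170, 168, 168, 171, 172, 175, 177, 175, 172, 171, 173, 175, 170, 107, 107, 168, 170, 169, 171, 172, 172, 172, 171, 170, 168, 165, 191, 189, 189, 188, 185, 183, 183, 182, 183, 181, 176, 167, 158, 146, 135, 120, 112, 111, 107, 103, 93, 80, 52, 26, 26, 26, 28, 28, 29, 24, 30, 30, 35, 34]
```

There is now ledge contact at 3.7 N, the flap is moving, and its edge is still low. I'll push on.

Call:
{"fn": "apply_moves", "kwargs": {"steps": [[0.002,0,0,0],[0.004,0,0,0],[0.006,0,0,0],[0.008,0,0,0],[0.01,0,0,0]]}}

```text
time: 9.5
ee_pos: [0.5046, 0.0735, 0.0227]
orientation: [[0.435, 0.9, -0.0], [0.9, -0.435, -0.0], [-0.0, 0.0, -1.0]]
contact_force: [-1.0, -2.5, -0.4]
opening: -0.001
grip_force: 1.7
```

```bash
cat >> h.py <<'E'
def ledge(im,col=slice(190,225)):
    "ledge far-top line (dark row pair) and lip near edge: measured along a column band"
    s=telemetry.get_state(); g=cv2.cvtColor(im,cv2.COLOR_RGB2GRAY)[:,col].mean(1)
    u=(col.start+col.stop-1)/2
    def pl(v,z): o,d=wray(u,v,s); return tobox(o+d*(.047+z/1e3-o[2])/d[2])[1].round(1)
    d=np.diff(g); k=[i for i in range(40,330) if abs(d[i])>12 and abs(d[i])==abs(d[max(0,i-3):i+4]).max()]
    print("steps row/jump/y at z11, z10, z2:",[(i,int(d[i]),pl(i+.5,11),pl(i+.5,10),pl(i+.5,2)) for i in k])
E
python3 - <<'E'
from h import *
rel(); im=vision.grab_frame("wrist"); ledge(im); cv2.imwrite("pics/w11.png",im[...,::-1]); ledge(cv2.imread("pics/w10.png")[...,::-1])
E
```

```text
t 9.5 rel hinge x,y,z(mm) [ -1.   82.2 -24.3] F box [ 0.15 -2.65 -0.36] toolx [ 0.435  0.9   -0.   ] open -0.001
steps row/jump/y at z11, z10, z2: [(108, 77, np.float64(154.0), np.float64(154.0), np.float64(153.9)), (175, -26, np.float64(122.8), np.float64(122.6), np.float64(120.6)), (204, -55, np.float64(108.4), np.float64(108.0), np.float64(105.2)), (208, 39, np.float64(106.3), np.float64(105.9), np.float64(103.0)), (231, 26, np.float64(94.0), np.float64(93.5), np.float64(89.8)), (268, -20, np.float64(72.1), np.float64(71.5), np.float64(66.5)), (276, -16, np.float64(67.0), np.float64(66.3), np.float64(61.0))]
steps row/jump/y at z11, z10, z2: [(86, 33, np.float64(164.0), np.float64(164.1), np.float64(164.6)), (154, -33, np.float64(132.8), np.float64(132.6), np.float64(131.2)), (158, 21, np.float64(130.9), np.float64(130.7), np.float64(129.2)), (204, -54, np.float64(108.4), np.float64(108.0), np.float64(105.2)), (208, 36, np.float64(106.3), np.float64(105.9), np.float64(103.0)), (231, 28, np.float64(94.0), np.float64(93.5), np.float64(89.8)), (268, -28, np.float64(72.1), np.float64(71.5), np.float64(66.5)), (276, -15, np.float64(67.0), np.float64(66.3), np.float64(61.0))]
```

Call:
{"fn": "apply_moves", "kwargs": {"steps": [[0.0005,0,0,0],[0.001,0,0,0],[0.0015,0,0,0],[0.002,0,0,0],[0.0025,0,0,0]]}}

```text
time: 10.18
ee_pos: [0.5053, 0.0752, 0.0227]
orientation: [[0.434, 0.901, -0.001], [0.901, -0.434, -0.001], [-0.001, -0.0, -1.0]]
contact_force: [-1.1, -5.7, 1.0]
opening: 0.001
grip_force: 2.9
```

Call:
{"fn": "apply_moves", "kwargs": {"steps": [[0.0003,0,0,0],[0.0006,0,0,0],[0.0009,0,0,0],[0.0012,0,0,0],[0.0015,0,0,0]]}}

```text
time: 10.8
ee_pos: [0.5053, 0.0753, 0.0225]
orientation: [[0.434, 0.901, -0.002], [0.901, -0.434, -0.003], [-0.004, -0.001, -1.0]]
contact_force: [-0.6, -9.8, 0.4]
opening: -0.0
grip_force: 4.8
```

Run:
```python
from h import *
rel(); im=vision.grab_frame("wrist"); ledge(im); rel()
```

```text
t 10.8 rel hinge x,y,z(mm) [ -1.1  84.1 -24.5] F box [ 3.69 -9.05  0.35] toolx [ 0.434  0.901 -0.004] open -0.0
steps row/jump/y at z11, z10, z2: [(113, 84, np.float64(153.5), np.float64(153.5), np.float64(153.2)), (180, -28, np.float64(122.2), np.float64(122.0), np.float64(119.8)), (204, -66, np.float64(110.3), np.float64(109.9), np.float64(107.0)), (209, 48, np.float64(107.7), np.float64(107.3), np.float64(104.3)), (231, 30, np.float64(95.9), np.float64(95.4), np.float64(91.7)), (268, -19, np.float64(74.0), np.float64(73.4), np.float64(68.3)), (276, -16, np.float64(68.8), np.float64(68.2), np.float64(62.8))]
t 10.85 rel hinge x,y,z(mm) [ -1.1  84.1 -24.5] F box [ 2.5  -8.81  1.98] toolx [ 0.434  0.901 -0.004] open 0.0
```

Force rose to 9 N with no more motion, and the ledge-to-lip gap is about 14 mm against 15 mm expected when home. I'll back off, lift, and check.

Call:
{"fn": "apply_moves", "kwargs": {"steps": [[-0.003,0,0,0],[-0.006,0,0,0],[-0.006,0,-0.01,0],[-0.006,0,-0.04,0],[-0.006,0,-0.08,0]]}}

```text
time: 11.48
ee_pos: [0.5027, 0.072, 0.1033]
orientation: [[0.435, 0.9, -0.002], [0.9, -0.435, 0.001], [-0.0, -0.002, -1.0]]
contact_force: [0.6, -0.1, -0.4]
opening: -0.003
grip_force: 0.0
```

Call:
{"fn": "apply_moves", "kwargs": {"steps": [[-0.01,0,-0.03,0],[-0.02,0,-0.06,0],[-0.04,0,-0.09,0],[-0.06,0,-0.11,0],[-0.06,0,-0.11,0]]}}

```text
time: 12.1
ee_pos: [0.479, 0.0172, 0.2153]
orientation: [[0.436, 0.9, 0.005], [0.9, -0.436, 0.0], [0.003, 0.005, -1.0]]
contact_force: [0.4, 0.5, 0.1]
opening: -0.001
grip_force: 0.0
```

Run:
```python
from h import *
rel(); im=vision.grab_frame("wrist"); ledge(im,slice(215,235)); cv2.imwrite("pics/w12.png",im[...,::-1])
s=telemetry.get_state()
# expected rows at home for: lip far/near (z11), ledge far top, ledge near top(z10), hinge rod, at the same column
def pt(y,z,x=-12): q=H+(x*UX+y*UY)/1e3; return np.append(q,.047+z/1e3)
for n,y,z in(("lip far",152.5,11),("lip near",121.5,11),("ledge far",106.5,10),("ledge near",94.5,10),("rod",22,4)): print(n,wproj(pt(y,z),s).round(1))
t=vision.grab_frame("top"); cv2.imwrite("pics/top12.png",t[...,::-1])
a=cv2.imread("pics/top0.png").astype(int); d=np.abs(a-t[...,::-1]).max(2)>40
for n,(u,v,r) in {"jar":(180,195,14),"case":(258,171,28),"owl":(97,177,28),"bowl":(104,249,32),"mug":(396,174,26),"bird":(406,233,16)}.items(): print(n,d[v-r:v+r,u-r:u+r].mean().round(3))
```

```text
t 12.1 rel hinge x,y,z(mm) [  0.4  20.4 168.3] F box [0.13 0.64 0.06] toolx [0.436 0.9   0.003] open -0.001
steps row/jump/y at z11, z10, z2: [(50, 65, np.float64(153.3), np.float64(153.5), np.float64(154.9)), (79, 49, np.float64(120.9), np.float64(120.9), np.float64(121.6)), (102, -52, np.float64(95.5), np.float64(95.5), np.float64(95.6)), (161, 24, np.float64(29.9), np.float64(29.7), np.float64(28.1)), (166, -74, np.float64(24.2), np.float64(24.0), np.float64(22.2)), (170, 22, np.float64(19.6), np.float64(19.3), np.float64(17.5)), (174, -14, np.float64(14.9), np.float64(14.7), np.float64(12.7)), (180, 43, np.float64(7.9), np.float64(7.6), np.float64(5.5)), (190, 33, np.float64(-4.0), np.float64(-4.3), np.float64(-6.7)), (274, -15, np.float64(-117.4), np.float64(-118.1), np.float64(-123.3))]
lip far [247.6  50.8]
lip near [247.7  78.6]
ledge far [247.7  92.2]
ledge near [247.8 103.1]
rod [248.4 166.9]
jar 0.119
case 0.15
owl 0.0
bowl 0.0
mug 0.0
bird 0.0
```

The flap stays down with the ledge at the home position, the lip-to-ledge gap is right, and the hand is clear. The differences near the jar and case are most likely the arm and its shadow in view, since the hand never went near either.

```bash
python3 -c "
from rig import job_done; print(job_done())"
```

```text
the job is handed in; nothing more can be done
None
```

I handed the job in at about 12 s of the 38 s allowed: the flap is folded flat and pushed home under the brass lip, it stayed shut once the hand was clear, and no measured force passed about 10 N. No verdict came back, and I judged the key tag, candle jar and glasses case undisturbed only because the hand never went near them.

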